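# Square up a shrine case on the stop board

## Task

Push the wooden gabled case along the squaring board with your fingertips until its foot is flush against the short stop and its long side is flush against the long stop, so that it sits square in the corner. Only push it along the board: do not pick it up, lift or tip it. Leave the tub, the clay figure and the glue bottle alone, and finish clear of the case.

Things in the scene. Friction and masses are not known exactly. Their poses are not given: they have to be found in the camera images.
- board: Fixed plywood squaring board on the table, turned up to about 0.25 rad, 12 mm thick, with two dark wooden stop strips in an L on it. Origin at table height; in its own frame the board spans x -130 to +115, y -190 to +155 mm. Long stop: working face at x = +80 mm (facing -x), from y -120 to +142 mm. Short stop: working face at y = +120 mm (facing -y), from x -30 to +80 mm.
- corner (a point): Inner corner of the two stops, on the board's top (12 mm above the table), at x +80, y +120 mm in the board's frame; same axes as the board. The stop strips are 22 mm thick and rise 22 mm above the board's top (34 mm above the table).
- case: Loose gabled wooden shrine case, about 0.4 kg, lying on its back on the board, doors up, 48 mm high (52 with trim). Origin: centre of the underside of its rectangular part, x -50 to +50, y -65 to +65 mm; the foot is its +y end, the gable at -y. Starts turned up to about 0.3 rad from square. Seated, its axes are parallel to the board's and its origin is at x +30, y +55 mm in the board's frame.
- side_mid (a point): Middle of the case's +x long side (the one that goes on the long stop), at its underside. It starts about 30 to 60 mm short of that stop. The case slides with friction, needing a few newtons, but up to about 20 N where a corner catches on a stop and it must be turned square.
- foot_mid (a point): Middle of the case's flat foot, 100 mm wide (the end that goes on the short stop), at its underside. It starts about 35 to 85 mm short of that stop.
- gable_mid (a point): Middle of the 40 mm wide flat at the tip of the gable, at its underside, at y -90 mm in the case's frame. The gable tapers to it from 100 mm wide at y -65 mm.
- tub: Bystander: open white plastic tub, 84 mm across, 85 mm high, standing on the table beside the board; origin at the centre of its underside.
- figure: Bystander: small unpainted clay figure, 42 mm across the foot, 80 mm high, standing on the table beside the board; origin at the centre of its underside.
- glue: Bystander: white glue bottle with grey cap, 52 mm across, 120 mm high, standing on the table beside the board; origin at the centre of its underside.
There are look-alikes about, which are no part of the job. Of the things shaped like the case, the wooden one is meant.

How it is judged:
At the end, for the whole second after the job is handed in: The case lies flat and at rest on the board, its long side within 3 mm of the long stop and its foot within 3 mm of the short stop, square to them within 0.03 rad (1.7 degrees) (x of side_mid in the frame of board between 0.077 and 0.084 m and y of foot_mid in the frame of board between 0.117 and 0.124 m and x of foot_mid in the frame of board above 0 m and y of side_mid in the frame of board above 0.04 m and angle between the y axis of case and the y axis of board, either way round below 0.03 rad and z of case in the frame of board below 0.015 m and angle between case's own z axis and vertical below 0.04 rad and linear speed of case below 0.01 m/s); the robot touches nothing.
It fails at once if the case is lifted off the board (more than 8 mm) (z of case in the frame of board above 0.02 m).
It fails at once if the case is tipped (more than 0.15 rad) (angle between case's own z axis and vertical above 0.15 rad).
It fails at once if the tub is shifted more than 20 mm or tipped (distance of tub from where it was at the start of the episode above 0.02 m or angle between tub's own z axis and vertical above 0.3 rad).
It fails at once if the clay figure is shifted more than 20 mm or tipped (distance of figure from where it was at the start of the episode above 0.02 m or angle between figure's own z axis and vertical above 0.3 rad).
It fails at once if the glue bottle is shifted more than 20 mm or tipped (distance of glue from where it was at the start of the episode above 0.02 m or angle between glue's own z axis and vertical above 0.3 rad).
It also fails if it takes over 64 s, if anything falls off the work surface, if the arm or the gripper's body presses on something with over 40 N, if the wrist force passes 120 N, or if a joint passes its speed limit or range.

## Robot

A 7-joint arm with a two-finger parallel gripper is mounted at the origin on the work surface. World frame = base frame: x ahead of the robot, y to its left, z up, the work surface at z = 0. Lengths are in m, angles in rad, forces in N, time in s.
With the tool pointing down it reaches from about 0.4 to 0.85 m from the base axis. Payload 4.5 kg.
Tool frame: the origin (TCP) lies between the finger pads; the fingertips stand 19 mm ahead of it and the grasp point (between the pads) is the TCP (r.tips_ahead is the distance from the TCP to the fingertips, in m); z points along the fingers, y is the line along which they close (so a half turn about z gives the same grasp; the last joint's range is limited). The gripper opens to 88 mm and grips with 3 to 60 N. Pads are 18 mm wide; open, the fingers measure 123 mm over their backs; the gripper's body (75 mm by 187 mm) begins 45 mm behind the grasp point.
Start: joints at [-1.075, 0.689, -0.195, 1.565, 0.157, 0.902, -0.215], TCP at [0.278, 0.56, 0.258] pointing down, gripper open.
Joint ranges: [-3.01, 3.01], [-0.46, 2.08], [-1.47, 1.51], [0.13, 2.56], [-1, 4.14], [0.04, 2.09], [-2.66, 2.66]. Speed limits (rad/s): [2.57, 2.57, 3.14, 3.14, 3.14, 3.14, 3.14].

## Interface

Orientations are given as a unit quaternion [x, y, z, w].
In Python, from plant import r, cams, models gives the robot as it stands. The module is installed in compiled form; this text tells all that it offers.
- The arm moves only by the tool jog_arm, never from a script. Its arguments are lists of equal length, an entry for each row: "turn": the turn, a rotation vector about the tool's x, y, z in rad, a list of three; "translation": the shift along the tool's x, y, z in m, a list of three; "grip": the closure, from 0 (fully open) to 1 (shut). In form: {"turn": [[ax, ay, az], ...], "translation": [[tx, ty, tz], ...], "grip": [grip, ...]}. A call has 1 to 20 rows; each row is the pose to reach, as a shift and turn from the pose commanded when the call began, along the tool's axes at that moment; what a row does not reach only later rows make up. A row lasts 1/8 s, in which the tool goes at most 62.5 mm and 10.7 degrees, less where a joint would pass 70% of its speed; a pose out of reach is approached as far as the arm can. A call with a gripper value outside its range is refused whole. The fingers move at their own pace and stop on an object; "force" is the grip in N (left out, the last holds). Time passes only in rows, so rows that repeat a pose let the fingers close. It gives the time, the measured TCP pose, the force, the opening and the grip force at its end, in the units of the state.
- r.get_state(): the state, without advancing time (a new reading comes with each control period).
- cams.snapshot(name): name is "side" or "top" or "wrist"; returns the picture (400x640x3 uint8, red, green, blue); there is no depth.
- cams.camera_params(name): a dict with "fx", "fy", "cx", "cy" (pixels), "k1" (the pictures are not rectified: a ray, as slopes to the right and down, at radius r is drawn at 1 + k1 r^2 times it, then the intrinsics apply), "eye" and "orientation" of the camera in the world. Camera axes: x right, y up, looking along -z (the intrinsics and any distortion apply to the point x, -y, -z); pixel columns grow to the right and rows downward; lengths in m; the calibration is good to about 2 mm. A picture is of the moment at which its call begins: read the wrist's pose just before it. camera_params takes no time and is no camera call; for the wrist camera it gives the pose at the moment of the call.
- r.finish_job(): hands the job in; it is judged then, once.
Trained networks look in the newest picture that a camera, given by its name, has taken for a name from the list of things; names that differ only in an ending like _2 or _b are one class to them, and where a whole thing is asked for, a point or a joint stands for the part that bears it (a point fixed in the world has none). Each returns a list of dicts, best first, with "p" (0 to 1); they miss things now and then, are a little off and sometimes report something else, mostly with a low value. They report only what shows in the picture. A call takes as long as a camera call. They do not tell look-alikes from the thing itself.
- models.find_in(camera, name): "position" ([x, y, z] in m, in world coordinates, good to about 4 mm: the middle of the surface that is visible of it).
- models.masks_of(camera, name): "pixels" (400x640 bool, what is visible of it).
- models.place_of(camera, name): "position" ([x, y, z] in m, in world coordinates, good to about 4 mm: a listed point, or the origin of a listed thing).
The state is a dict: "clock": time; "q": joint angles; "qd": joint speeds; "joint_torque": joint torques, N m; "tool_pos": TCP position; "eef_rot": TCP orientation; "contact_force": force on the tool from outside, world axes, zero at the start; "moment": the same for the moment, N m; "opening": opening from 0.0 (shut) to 1.0 (fully open); "finger_force": force on a finger pad.
Only numpy, scipy, OpenCV 4.12 (cv2) and the standard library are available. Lean on these libraries where they do the work, as an engineer would, in place of code of your own. Each camera call takes 0.05 s, during which the arm holds its last target. There are 200 camera calls.

## Working session

There is one attempt and no reset: what is moved stays moved. The work goes in short steps, Python scripts to look and compute and a tool call to move; the robot and the scene stay as the last step left them, time stands still between calls to the robot, and variables do not carry over. Pictures are saved under pics/ and viewed, at most 10 in all, crops included, and the job is handed in when it is done.

Besides the shell and the picture viewer there is one more tool, called after ">>>" as name(argument=value, ...), one argument or row to a line, values as JSON. jog_arm: Moves the arm, as the interface text tells. Its arguments: {"type":"object","properties":{"turn":{"type":"array"},"translation":{"type":"array"},"grip":{"type":"array"},"force":{"type":"number"}},"required":["turn","translation","grip"]}

```bash
mkdir -p pics; cat > h.py <<'E'
import numpy as np, cv2
from scipy.spatial.transform import Rotation as R
from plant import r, cams, models
def snap(c,f):
    im=cams.snapshot(c); cv2.imwrite('pics/'+f,im[:,:,::-1]); return im
def ray(c,u,v,z):
    p=cams.camera_params(c); x=np.array([(u-p['cx'])/p['fx'],(v-p['cy'])/p['fy']]); s=x.copy()
    for _ in range(20): s=x/(1+p['k1']*(s@s))
    d=R.from_quat(p['orientation']).apply([s[0],-s[1],-1]); e=np.array(p['eye'])
    return e+d*(z-e[2])/d[2]
def proj(c,P):
    p=cams.camera_params(c); q=R.from_quat(p['orientation']).inv().apply(np.atleast_2d(P)-np.array(p['eye']))
    s=np.c_[q[:,0],-q[:,1]]/-q[:,2:]; s=s*(1+p['k1']*(s**2).sum(1,keepdims=True))
    return s*[p['fx'],p['fy']]+[p['cx'],p['cy']]
E
python3 - <<'E'
from h import *
snap('top','t0.png')
np.set_printoptions(precision=3,suppress=True)
for n in ['board','corner','case','side_mid','foot_mid','gable_mid','tub','figure','glue']:
    print(n,[(np.round(d['position'],3),round(d['p'],2)) for d in models.place_of('top',n)])
print(r.get_state()); print(cams.camera_params('top'))
snap('side','s0.png')
for n in ['case','side_mid','foot_mid','gable_mid','corner']:
    print(n,[(np.round(d['position'],3),round(d['p'],2)) for d in models.place_of('side',n)])
E
```

```text
board []
corner [(array([0.689, 0.038, 0.015]), 0.81)]
case [(array([ 0.413,  0.247, -0.   ]), 0.84), (array([0.856, 0.027, 0.   ]), 0.6), (array([ 0.568, -0.099,  0.011]), 0.57), (array([ 0.275, -0.208,  0.003]), 0.56)]
side_mid [(array([ 0.324, -0.192, -0.003]), 0.84), (array([ 0.458,  0.226, -0.004]), 0.68)]
foot_mid [(array([ 0.582, -0.032,  0.011]), 0.79), (array([ 0.25 , -0.143,  0.002]), 0.78), (array([ 0.823,  0.08 , -0.002]), 0.72)]
gable_mid [(array([ 0.302, -0.292, -0.004]), 0.9), (array([0.38 , 0.164, 0.001]), 0.89), (array([ 0.901, -0.051, -0.001]), 0.79), (array([ 0.562, -0.184,  0.011]), 0.64)]
tub [(array([ 0.667,  0.154, -0.002]), 0.79)]
figure [(array([ 0.549,  0.164, -0.   ]), 0.72), (array([0.69 , 0.044, 0.014]), 0.3)]
glue [(array([ 0.605, -0.38 , -0.003]), 0.9)]
{'clock': 0.5, 'q': array([-1.075,  0.689, -0.195,  1.565,  0.157,  0.902, -0.215]), 'qd': array([ 0.   , -0.001,  0.001, -0.001,  0.   ,  0.001,  0.   ]), 'joint_torque': array([  0.   , -52.709,  -1.266, -15.36 ,  -0.052,   0.   ,   0.   ]), 'tool_pos': array([0.278, 0.56 , 0.258]), 'eef_rot': array([ 0.229,  0.973, -0.   ,  0.   ]), 'contact_force': array([ 0.245,  0.096, -1.174]), 'moment': array([-0.056,  0.02 , -0.008]), 'finger_force': 0.0, 'opening': 0.9950151214237184}
{'fx': 400.48055504121095, 'fy': 400.48055504121095, 'cx': 313.6574764708404, 'cy': 192.70520601601388, 'k1': -0.06627892191553379, 'eye': array([0.513, 0.012, 0.914]), 'orientation': array([-0.017,  0.039,  0.713, -0.7  ])}
case [(array([ 0.271, -0.212, -0.002]), 0.81), (array([0.856, 0.026, 0.002]), 0.64), (array([ 0.575, -0.095,  0.01 ]), 0.63)]
side_mid [(array([ 0.463,  0.228, -0.005]), 0.75)]
foot_mid []
gable_mid [(array([ 0.898, -0.057, -0.001]), 0.94), (array([ 0.559, -0.183,  0.012]), 0.77), (array([ 0.304, -0.287, -0.001]), 0.67), (array([0.553, 0.162, 0.001]), 0.3)]
corner []
```

View pics/t0.png

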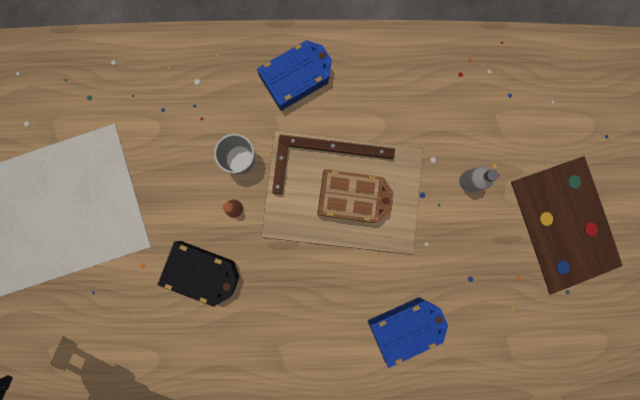

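View pics/s0.png

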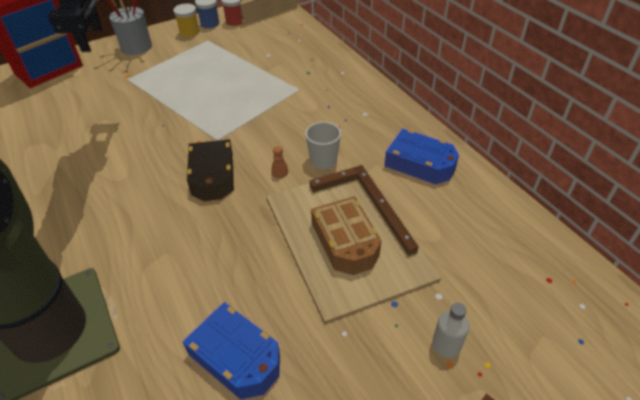

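The top view shows the wooden case at about (355,197) on the board. Its foot faces left, towards the short stop (280,170), and the long stop runs along the top (290–394,145). The tub is at (235,153), the figure at (233,208) and the glue at (480,178).

```bash
python3 - <<'E'
from h import *
im=cv2.imread('pics/t0.png')[120:265,250:435]
cv2.imwrite('pics/t0c.png',cv2.resize(im,None,fx=4.1,fy=4.1,interpolation=cv2.INTER_CUBIC))
E
```

```text
(no output)
```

View pics/t0c.png

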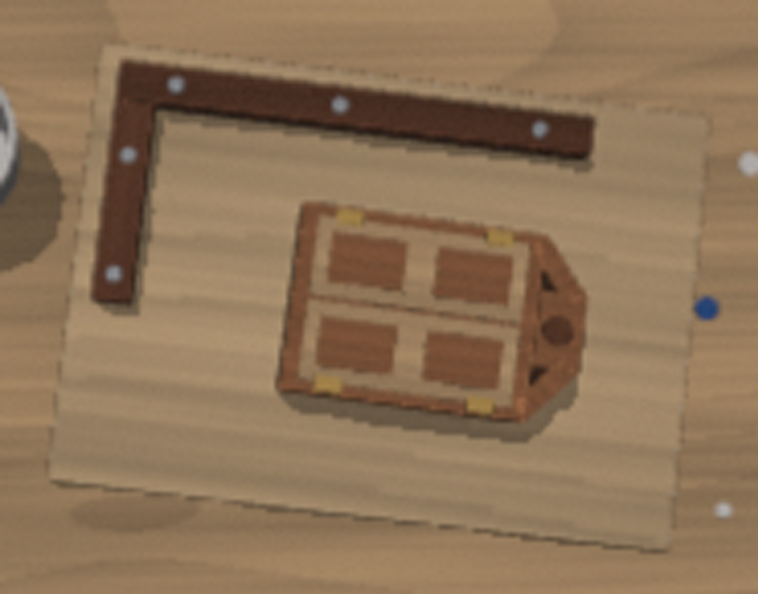

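The crop shows the board corners at about (108,45), (707,118), (667,550) and (52,480). The case's top corners are at (304,203), (278,388), (540,235) and (521,418).

```bash
cat >> h.py <<'E'
def fit(M,P):
    M=np.array(M,float);P=np.array(P)[:,:2];m=M.mean(0);p=P.mean(0)
    a=M-m;b=P-p;th=np.arctan2((a[:,0]*b[:,1]-a[:,1]*b[:,0]).sum(),(a*b).sum())
    c,s=np.cos(th),np.sin(th);Q=np.array([[c,-s],[s,c]]);t=p-Q@m
    return th,t,P-(M@Q.T+t)
E
python3 - <<'E'
from h import *
np.set_printoptions(precision=4,suppress=True)
g=lambda u,v,z: ray('top',250+(u+.5)/4.1-.5,120+(v+.5)/4.1-.5,z)
B=[g(*p,.012) for p in [(108,45),(707,118),(667,550),(52,480)]]
print(fit([(.115,.155),(.115,-.19),(-.13,-.19),(-.13,.155)],B))
S=[g(*p,.034) for p in [(157,108),(122,60),(595,117),(590,160),(93,300),(131,302)]]
th,t,e=fit([(.08,.12),(.102,.142),(.102,-.12),(.08,-.12),(-.03,.142),(-.03,.12)],S);print(th,t,e)
C=[g(*p,.060) for p in [(304,203),(278,388),(540,235),(521,418),(587,293),(582,372)]]
tc,pc,e=fit([(.05,.065),(-.05,.065),(.05,-.065),(-.05,-.065),(.02,-.09),(-.02,-.09)],C);print(tc,pc,e)
Q=R.from_euler('z',th).as_matrix()[:2,:2]
print('case in board',Q.T@(pc-t),tc-th,'seat world',t+Q@[.03,.055])
E
```

```text
(np.float64(-0.13397608218963689), array([ 0.5954, -0.0687]), array([[-0.0015, -0.0028],
       [-0.0006,  0.0029],
       [ 0.0014,  0.0023],
       [ 0.0007, -0.0024]]))
-0.13532784711621323 [ 0.5946 -0.0684] [[-0.0019 -0.0005]
 [ 0.0001 -0.0006]
 [ 0.0009  0.0009]
 [-0.0011  0.0016]
 [ 0.0002 -0.0014]
 [ 0.0018  0.    ]]
-0.14374745620987642 [ 0.5738 -0.0937] [[-0.0012 -0.0015]
 [ 0.001  -0.0003]
 [-0.0013  0.0029]
 [ 0.0016  0.0017]
 [ 0.0009 -0.0006]
 [-0.001  -0.0023]]
case in board [-0.0172 -0.0278] -0.008419609093663183 seat world [ 0.6317 -0.018 ]
```

```bash
cat >> h.py <<'E'
TH=-.1353;T=np.array([.5948,-.0685]);QB=R.from_euler('z',TH).as_matrix()[:2,:2]
def goal(bx,by,z,rel=0):
    """tool y at angle rel from board y; prints turn and translation in the present tool frame, plus present TCP in board"""
    s=r.get_state();A=R.from_quat(s['eef_rot']);y=TH+np.pi/2+rel;yy=np.array([np.cos(y),np.sin(y),0]);zz=np.array([0,0,-1.])
    G=R.from_matrix(np.c_[np.cross(yy,zz),yy,zz]);w=np.r_[T+QB@[bx,by],z]
    print('now board',np.round(QB.T@(s['tool_pos'][:2]-T),4),'z',round(s['tool_pos'][2],4),'t',s['clock'])
    print('world',w.round(3),'turn',(A.inv()*G).as_rotvec().round(4),'tr',A.inv().apply(w-s['tool_pos']).round(4))
E
python3 -c "
from h import *
goal(-.11,-.037,.2)"
```

```text
now board [-0.3982  0.5797] z 0.2578 t 0.8
world [ 0.481 -0.09   0.2  ] turn [ 1.000e-04  0.000e+00 -3.264e-01] tr [-0.4707 -0.4917  0.0577]
```

>>> jog_arm(
  turn=[
    [0,0,-0.1632],
    [0,0,-0.3264],
    [0,0,-0.3264],
    [0,0,-0.3264],
    [0,0,-0.3264],
    [0,0,-0.3264],
    [0,0,-0.3264],
    [0,0,-0.3264],
    [0,0,-0.3264],
    [0,0,-0.3264],
    [0,0,-0.3264],
    [0,0,-0.3264],
    [0,0,-0.3264],
    [0,0,-0.3264],
    [0,0,-0.3264],
    [0,0,-0.3264],
  ],
  translation=[
    [-0.036,-0.038,0],
    [-0.072,-0.076,0],
    [-0.108,-0.114,0],
    [-0.144,-0.152,0],
    [-0.18,-0.19,0],
    [-0.216,-0.228,0],
    [-0.252,-0.266,0],
    [-0.288,-0.304,0.01],
    [-0.324,-0.342,0.02],
    [-0.36,-0.38,0.03],
    [-0.4,-0.42,0.04],
    [-0.44,-0.46,0.05],
    [-0.4707,-0.4917,0.0577],
    [-0.4707,-0.4917,0.0577],
    [-0.4707,-0.4917,0.0577],
    [-0.4707,-0.4917,0.0577],
  ],
  grip=[0,0,0,0,0,0,0,0,0,0,0,0,0,0,0,0],
)

```text
clock: 2.8
tool_pos: [0.4808, -0.0887, 0.2003]
eef_rot: [0.066, 0.998, 0.0, 0.0]
contact_force: [-0.4, -0.3, -0.2]
opening: 1.001
finger_force: 0.0
```

```bash
python3 -c "
from h import *
goal(-.11,-.037,.042)"
```

```text
now board [-0.1103 -0.0354] z 0.2003 t 2.8
world [ 0.481 -0.09   0.042] turn [0.0008 0.0003 0.0027] tr [-0.0002 -0.0017  0.1583]
```

>>> jog_arm(
  turn=[
    [0,0,0],
    [0,0,0],
    [0,0,0],
    [0,0,0],
    [0,0,0],
    [0,0,0],
  ],
  translation=[
    [0,0,0.04],
    [0,0,0.08],
    [0,0,0.12],
    [0,0,0.145],
    [0,0,0.158],
    [0,0,0.158],
  ],
  grip=[0,0,0,0,0,0],
)

```text
clock: 3.55
tool_pos: [0.4807, -0.0895, 0.0418]
eef_rot: [0.067, 0.998, 0.0, -0.0]
contact_force: [0.1, 0.5, -0.6]
opening: 0.998
finger_force: 0.0
```

>>> jog_arm(
  turn=[
    [0,0,0],
    [0,0,0],
    [0,0,0],
    [0,0,0],
    [0,0,0],
    [0,0,0],
    [0,0,0],
    [0,0,0],
    [0,0,0],
    [0,0,0],
    [0,0,0],
    [0,0,0],
    [0,0,0],
    [0,0,0],
    [0,0,0],
    [0,0,0],
    [0,0,0],
    [0,0,0],
    [0,0,0],
  ],
  translation=[
    [-0.008,0,0],
    [-0.016,0,0],
    [-0.022,0,0],
    [-0.026,0,0],
    [-0.03,0,0],
    [-0.034,0,0],
    [-0.038,0,0],
    [-0.042,0,0],
    [-0.046,0,0],
    [-0.05,0,0],
    [-0.054,0,0],
    [-0.058,0,0],
    [-0.062,0,0],
    [-0.066,0,0],
    [-0.07,0,0],
    [-0.073,0,0],
    [-0.076,0,0],
    [-0.076,0,0],
    [-0.076,0,0],
  ],
  grip=[0,0,0,0,0,0,0,0,0,0,0,0,0,0,0,0,0,0,0],
)

```text
clock: 5.92
tool_pos: [0.5567, -0.1006, 0.0422]
eef_rot: [0.068, 0.998, 0.0, 0.001]
contact_force: [-1.2, -0.4, -1.1]
opening: 0.996
finger_force: 0.2
```

```bash
python3 - <<'E'
from h import *
goal(-.031,-.037,.042)
snap('side','s1.png')
im=snap('top','t1.png')[120:265,250:435,::-1]
cv2.imwrite('pics/t1c.png',cv2.resize(im,None,fx=4.1,fy=4.1,interpolation=cv2.INTER_CUBIC))
E
```

```text
now board [-0.0334 -0.037 ] z 0.0422 t 5.925
world [ 0.559 -0.101  0.042] turn [ 0.0003  0.0014 -0.0001] tr [-0.0024 -0.      0.0002]
```

View pics/t1c.png

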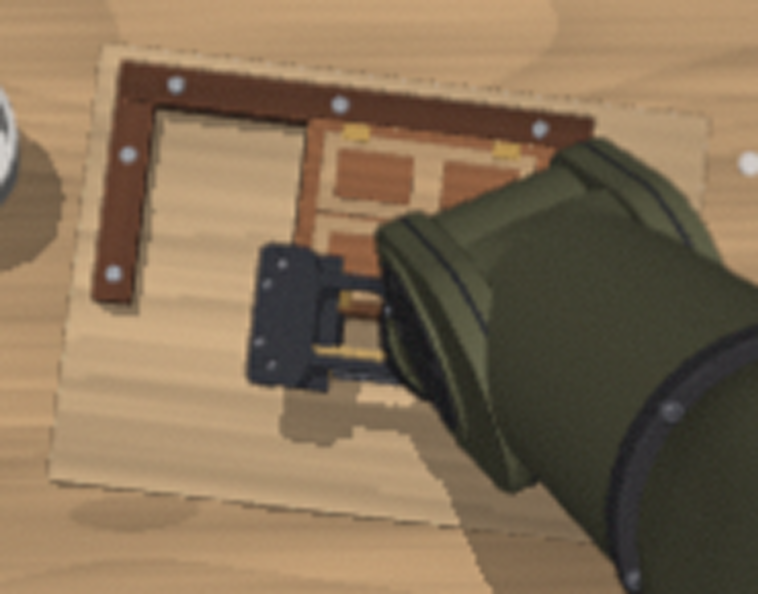

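The case is almost on the long stop (its top edge is near the strip at (310–550,125–150) in the crop) and it looks square. Next I back off, then come round to the gable.

>>> jog_arm(
  turn=[
    [0,0,0],
    [0,0,0],
    [0,0,0],
    [0,0,0],
    [0,0,0],
    [0,0,0],
  ],
  translation=[
    [0.015,0,0],
    [0.035,0,0],
    [0.035,0,-0.04],
    [0.035,0,-0.08],
    [0.035,0,-0.12],
    [0.035,0,-0.12],
  ],
  grip=[0,0,0,0,0,1],
)

```text
clock: 6.78
tool_pos: [0.5238, -0.096, 0.1649]
eef_rot: [0.068, 0.998, 0.0, 0.004]
contact_force: [1.2, 0.3, -0.5]
opening: 0.912
finger_force: 0.0
```

```bash
python3 -c "
from h import *
print(r.get_state()['q'])
goal(.025,-.16,.162,np.pi/2);goal(.025,-.16,.162,-np.pi/2)"
```

```text
[ 0.29765182  0.71997142 -0.334175    1.93306949  0.42653359  0.54993851
  1.10935458]
now board [-0.0666 -0.0368] z 0.1649 t 6.775
world [ 0.598 -0.23   0.162] turn [-0.0052  0.0064 -1.5713] tr [-0.0916 -0.1231  0.0035]
now board [-0.0666 -0.0368] z 0.1649 t 6.775
world [ 0.598 -0.23   0.162] turn [0.0064 0.0052 1.5703] tr [-0.0916 -0.1231  0.0035]
```

>>> jog_arm(
  turn=[
    [0,0,-0.17],
    [0,0,-0.34],
    [0,0,-0.51],
    [0,0,-0.68],
    [0,0,-0.85],
    [0,0,-1.02],
    [0,0,-1.19],
    [0,0,-1.36],
    [0,0,-1.53],
    [0,0,-1.571],
    [0,0,-1.571],
  ],
  translation=[
    [-0.01,-0.013,0],
    [-0.02,-0.026,0],
    [-0.03,-0.039,0],
    [-0.04,-0.052,0],
    [-0.05,-0.065,0],
    [-0.06,-0.08,0],
    [-0.07,-0.095,0],
    [-0.08,-0.11,0],
    [-0.0916,-0.1231,0.0035],
    [-0.0916,-0.1231,0.0035],
    [-0.0916,-0.1231,0.0035],
  ],
  grip=[1,1,1,1,1,1,1,1,1,1,1],
)

```text
clock: 8.15
tool_pos: [0.5951, -0.2301, 0.1569]
eef_rot: [-0.657, 0.753, 0.001, -0.0]
contact_force: [0.7, 0.4, -0.7]
opening: 0.004
finger_force: 0.0
```

```bash
python3 - <<'E'
from h import *
goal(.028,-.16,.042,np.pi/2); print(r.get_state()['q'])
im=snap('top','t2.png')[120:265,250:435,::-1]
cv2.imwrite('pics/t2c.png',cv2.resize(im,None,fx=4.1,fy=4.1,interpolation=cv2.INTER_CUBIC))
E
```

```text
now board [ 0.0221 -0.1601] z 0.1569 t 8.15
world [ 0.601 -0.231  0.042] turn [ 0.0017  0.0013 -0.0006] tr [ 0.     -0.0061  0.1149]
[ 0.71829982  0.95388286 -0.83404697  1.58939027  0.81361725  0.97875337
  2.62160138]
```

View pics/t2c.png

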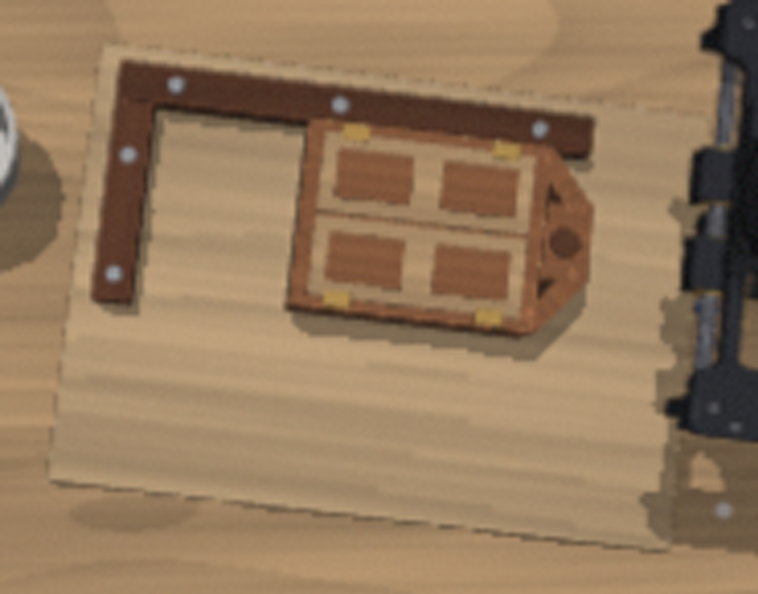

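The case is clear: foot corners at (310,120) and (290,308), gable tip at (590,205–285), lying near the long stop. Joint 7 is close to its limit at 2.62, so I'll use the opposite half turn.

>>> jog_arm(
  turn=[
    [0,0,0.17],
    [0,0,0.34],
    [0,0,0.51],
    [0,0,0.68],
    [0,0,0.85],
    [0,0,1.02],
    [0,0,1.19],
    [0,0,1.36],
    [0,0,1.53],
    [0,0,1.7],
    [0,0,1.87],
    [0,0,2.04],
    [0,0,2.21],
    [0,0,2.38],
    [0,0,2.55],
    [0,0,2.72],
    [0,0,2.89],
    [0,0,3.06],
    [0,0,3.14],
    [0,0,3.14],
  ],
  translation=[
    [0,0,0],
    [0,0,0],
    [0,0,0],
    [0,0,0],
    [0,0,0],
    [0,0,0],
    [0,0,0],
    [0,0,0],
    [0,0,0],
    [0,0,0],
    [0,0,0],
    [0,0,0],
    [0,0,0],
    [0,0,0],
    [0,0,0],
    [0,0,0],
    [0,0,0],
    [0,0,0],
    [0,0,0],
    [0,0,0],
  ],
  grip=[1,1,1,1,1,1,1,1,1,1,1,1,1,1,1,1,1,1,1,1],
)

```text
clock: 10.7
tool_pos: [0.5957, -0.2296, 0.1585]
eef_rot: [0.752, 0.659, -0.0, 0.0]
contact_force: [1.3, 0.0, 0.6]
opening: 0.003
finger_force: 0.0
```

```bash
python3 - <<'E'
from h import *
np.set_printoptions(precision=4,suppress=True)
g=lambda u,v,z: ray('top',250+(u+.5)/4.1-.5,120+(v+.5)/4.1-.5,z)
C=[g(*p,.060) for p in [(310,120),(289,306),(549,150),(533,332),(594,207),(589,284)]]
tc,pc,e=fit([(.05,.065),(-.05,.065),(.05,-.065),(-.05,-.065),(.02,-.09),(-.02,-.09)],C);print(tc-TH,QB.T@(pc-T),e)
goal(.028,-.16,.042,-np.pi/2); print(r.get_state()['q'])
E
```

```text
0.008218879381298949 [ 0.0273 -0.0276] [[-0.0004 -0.0007]
 [ 0.0006 -0.0003]
 [-0.0015  0.0017]
 [ 0.0013  0.0008]
 [ 0.0006 -0.0003]
 [-0.0005 -0.0012]]
now board [ 0.0226 -0.1596] z 0.1585 t 10.7
world [ 0.601 -0.231  0.042] turn [0.0002 0.0004 0.0029] tr [-0.0004  0.0054  0.1165]
[ 0.3046  0.8255 -0.0167  1.6138  0.0195  0.7023  0.146 ]
```

>>> jog_arm(
  turn=[
    [0,0,0.003],
    [0,0,0.003],
    [0,0,0.003],
    [0,0,0.003],
    [0,0,0.003],
  ],
  translation=[
    [0,0.0045,0.04],
    [0,0.0045,0.08],
    [0,0.0045,0.105],
    [0,0.0045,0.1165],
    [0,0.0045,0.1165],
  ],
  grip=[1,1,1,1,1],
)

```text
clock: 11.32
tool_pos: [0.5999, -0.2306, 0.0417]
eef_rot: [0.753, 0.657, -0.0, -0.0]
contact_force: [-0.3, -0.0, 0.6]
opening: 0.006
finger_force: 0.0
```

>>> jog_arm(
  turn=[
    [0,0,0],
    [0,0,0],
    [0,0,0],
    [0,0,0],
    [0,0,0],
    [0,0,0],
    [0,0,0],
    [0,0,0],
    [0,0,0],
    [0,0,0],
    [0,0,0],
    [0,0,0],
    [0,0,0],
    [0,0,0],
    [0,0,0],
    [0,0,0],
    [0,0,0],
    [0,0,0],
  ],
  translation=[
    [0.01,0,0],
    [0.02,0,0],
    [0.028,0,0],
    [0.033,0,0],
    [0.038,0,0],
    [0.043,0,0],
    [0.048,0,0],
    [0.053,0,0],
    [0.058,0,0],
    [0.063,0,0],
    [0.068,0,0],
    [0.073,0,0],
    [0.078,0,0],
    [0.083,0,0],
    [0.088,0,0],
    [0.093,0,0],
    [0.095,0,0],
    [0.095,0,0],
  ],
  grip=[1,1,1,1,1,1,1,1,1,1,1,1,1,1,1,1,1,1],
)

```text
clock: 13.58
tool_pos: [0.613, -0.1358, 0.0418]
eef_rot: [0.754, 0.657, 0.0, -0.0]
contact_force: [-0.0, -2.5, 1.7]
opening: 0.002
finger_force: 1.0
```

```bash
python3 - <<'E'
from h import *
goal(.028,-.044,.042,-np.pi/2)
im=snap('top','t3.png')[120:265,250:435,::-1]
cv2.imwrite('pics/t3c.png',cv2.resize(im,None,fx=4.1,fy=4.1,interpolation=cv2.INTER_CUBIC))
E
```

```text
now board [ 0.0271 -0.0642] z 0.0418 t 13.575
world [ 0.617 -0.116  0.042] turn [-0.0002 -0.001  -0.0007] tr [ 0.0202  0.0009 -0.0001]
```

View pics/t3c.png

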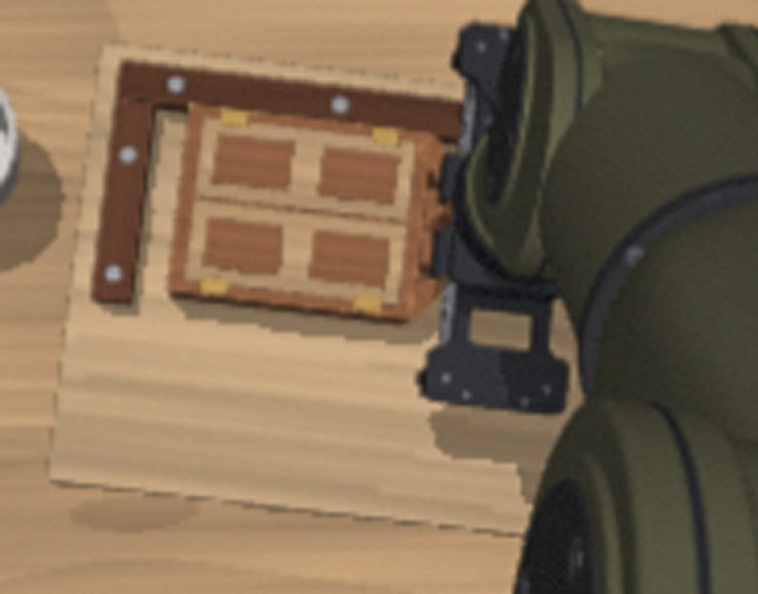

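The case slid straight, and its foot edge at (190,105)–(172,292) is about 20 mm short of the short stop. I'll keep pushing gently.

>>> jog_arm(
  turn=[
    [0,0,0],
    [0,0,0],
    [0,0,0],
    [0,0,0],
    [0,0,0],
    [0,0,0],
    [0,0,0],
  ],
  translation=[
    [0.004,0,0],
    [0.008,0,0],
    [0.012,0,0],
    [0.015,0,0],
    [0.018,0,0],
    [0.019,0,0],
    [0.019,0,0],
  ],
  grip=[1,1,1,1,1,1,1],
)

```text
clock: 14.5
tool_pos: [0.6155, -0.1171, 0.0419]
eef_rot: [0.754, 0.657, 0.0, -0.0]
contact_force: [-0.5, 0.1, 0.2]
opening: -0.0
finger_force: 0.3
```

>>> jog_arm(
  turn=[
    [0,0,0],
    [0,0,0],
    [0,0,0],
  ],
  translation=[
    [0.001,0,0],
    [0.002,0,0],
    [0.002,0,0],
  ],
  grip=[1,1,1],
)

```text
clock: 14.88
tool_pos: [0.6158, -0.1167, 0.042]
eef_rot: [0.754, 0.657, -0.0, 0.0]
contact_force: [-0.5, -3.9, -1.7]
opening: 0.003
finger_force: 1.8
```

```bash
python3 - <<'E'
from h import *
goal(.028,-.044,.042,-np.pi/2)
E
```

```text
now board [ 0.0273 -0.0449] z 0.042 t 14.875
world [ 0.617 -0.116  0.042] turn [ 0.0002  0.0009 -0.0018] tr [ 0.0009  0.0007 -0.    ]
```

>>> jog_arm(
  turn=[
    [0,0,0],
    [0,0,0],
    [0,0,0],
    [0,0,0],
  ],
  translation=[
    [0.0015,0,0],
    [0.003,0,0],
    [0.004,0,0],
    [0.004,0,0],
  ],
  grip=[1,1,1,1],
)

```text
clock: 15.38
tool_pos: [0.6158, -0.1166, 0.0423]
eef_rot: [0.755, 0.656, -0.002, 0.002]
contact_force: [-0.7, -9.6, -1.4]
opening: 0.009
finger_force: 5.0
```

The foot is against the short stop. I'll back off and press the side again.

>>> jog_arm(
  turn=[
    [0,0,0],
    [0,0,0],
    [0,0,0],
    [0,0,0],
    [0,0,0],
    [0,0,0],
  ],
  translation=[
    [-0.01,0,0],
    [-0.03,0,0],
    [-0.03,0,-0.04],
    [-0.03,0,-0.08],
    [-0.03,0,-0.12],
    [-0.03,0,-0.12],
  ],
  grip=[1,1,1,1,1,1],
)

```text
clock: 16.12
tool_pos: [0.6145, -0.1425, 0.1655]
eef_rot: [0.754, 0.657, 0.003, 0.003]
contact_force: [0.4, 0.2, -0.5]
opening: 0.008
finger_force: 0.0
```

```bash
python3 -c "
from h import *
goal(-.065,.05,.162,0)"
```

```text
now board [ 0.0295 -0.0707] z 0.1655 t 16.125
world [ 0.537 -0.01   0.162] turn [ 0.0059  0.0053 -1.5725] tr [ 0.1205 -0.0947  0.0028]
```

>>> jog_arm(
  turn=[
    [0,0,-0.17],
    [0,0,-0.34],
    [0,0,-0.51],
    [0,0,-0.68],
    [0,0,-0.85],
    [0,0,-1.02],
    [0,0,-1.19],
    [0,0,-1.36],
    [0,0,-1.53],
    [0,0,-1.5725],
    [0,0,-1.5725],
    [0,0,-1.5725],
  ],
  translation=[
    [0.013,-0.01,0],
    [0.026,-0.02,0],
    [0.039,-0.03,0],
    [0.052,-0.04,0],
    [0.065,-0.05,0],
    [0.08,-0.06,0],
    [0.095,-0.07,0],
    [0.108,-0.082,0],
    [0.1205,-0.0947,0.0028],
    [0.1205,-0.0947,0.0028],
    [0.1205,-0.0947,0.0028],
    [0.1205,-0.0947,0.0028],
  ],
  grip=[0,0,0,0,0,0,0,0,0,0,0,0],
)

```text
clock: 17.62
tool_pos: [0.5353, -0.0103, 0.1591]
eef_rot: [0.069, 0.998, -0.0, 0.0]
contact_force: [0.4, -0.1, 0.4]
opening: 1.0
finger_force: 0.0
```

```bash
python3 - <<'E'
from h import *
goal(-.065,.05,.042,0);print(r.get_state()['q'])
im=snap('top','t4.png')[120:265,250:435,::-1]
cv2.imwrite('pics/t4c.png',cv2.resize(im,None,fx=4.1,fy=4.1,interpolation=cv2.INTER_CUBIC))
E
```

```text
now board [-0.0668  0.0497] z 0.1591 t 17.625
world [ 0.537 -0.01   0.042] turn [-0.0003  0.0003 -0.0026] tr [-0.0018  0.0004  0.1171]
[ 0.15927786  0.73942304 -0.37592027  1.9209136   0.47743654  0.56933448
  0.89758867]
```

View pics/t4c.png

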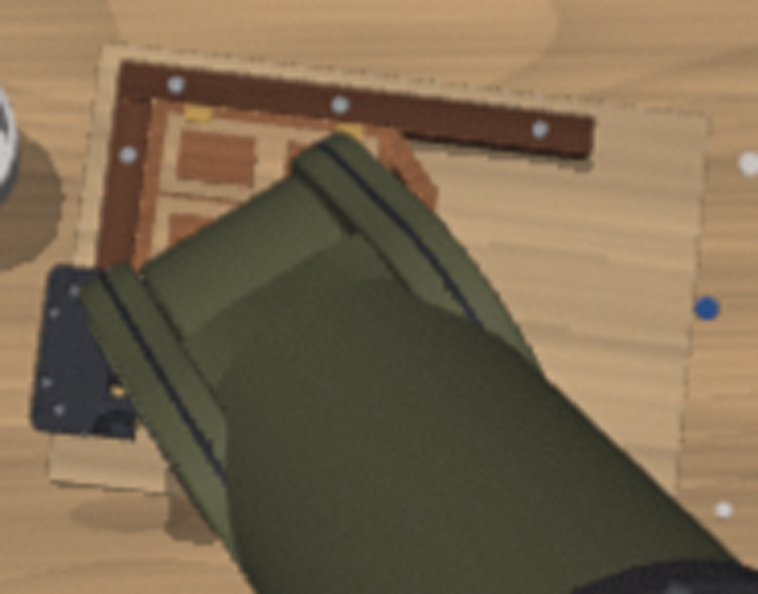

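The case sits close to both stops. I'll come down beside it and press towards the long stop.

>>> jog_arm(
  turn=[
    [0,0,-0.002],
    [0,0,-0.002],
    [0,0,-0.002],
    [0,0,-0.002],
    [0,0,-0.002],
  ],
  translation=[
    [0,-0.002,0.04],
    [0,-0.002,0.08],
    [0,-0.002,0.105],
    [0,-0.002,0.117],
    [0,-0.002,0.117],
  ],
  grip=[0,0,0,0,0],
)

```text
clock: 18.3
tool_pos: [0.5346, -0.0115, 0.0419]
eef_rot: [0.067, 0.998, -0.0, -0.0]
contact_force: [-0.8, -0.2, 0.1]
opening: 1.0
finger_force: 0.0
```

>>> jog_arm(
  turn=[
    [0,0,0],
    [0,0,0],
    [0,0,0],
    [0,0,0],
    [0,0,0],
    [0,0,0],
    [0,0,0],
    [0,0,0],
    [0,0,0],
  ],
  translation=[
    [-0.01,0,0],
    [-0.02,0,0],
    [-0.027,0,0],
    [-0.031,0,0],
    [-0.034,0,0],
    [-0.037,0,0],
    [-0.039,0,0],
    [-0.041,0,0],
    [-0.041,0,0],
  ],
  grip=[0,0,0,0,0,0,0,0,0],
)

```text
clock: 19.42
tool_pos: [0.5712, -0.0165, 0.0419]
eef_rot: [0.066, 0.998, -0.001, -0.004]
contact_force: [-9.6, 1.6, 7.8]
opening: 0.997
finger_force: 5.0
```

```bash
python3 -c "
from h import *
goal(-.029,.05,.042,0)"
```

```text
now board [-0.0304  0.0483] z 0.0419 t 19.425
world [ 0.573 -0.015  0.042] turn [-0.0019 -0.0077  0.0028] tr [-0.0014  0.0017 -0.0002]
```

>>> jog_arm(
  turn=[
    [0,0,0],
    [0,0,0],
    [0,0,0],
    [0,0,0],
  ],
  translation=[
    [-0.001,0,0],
    [-0.002,0,0],
    [-0.003,0,0],
    [-0.003,0,0],
  ],
  grip=[0,0,0,0],
)

```text
clock: 19.92
tool_pos: [0.5712, -0.0166, 0.0418]
eef_rot: [0.066, 0.998, -0.001, -0.007]
contact_force: [-15.6, 2.2, 12.5]
opening: 0.997
finger_force: 8.0
```

>>> jog_arm(
  turn=[
    [0,0,0],
    [0,0,0],
    [0,0,0],
    [0,0,0],
    [0,0,0],
    [0,0,0],
    [0,0,0],
    [0,0,0],
    [0,0,0],
    [0,0,0],
  ],
  translation=[
    [0.007,0,0],
    [0.02,0,0],
    [0.04,0,0],
    [0.04,0,-0.04],
    [0.04,0,-0.08],
    [0.06,0,-0.12],
    [0.1,0,-0.16],
    [0.14,0,-0.16],
    [0.14,0,-0.16],
    [0.14,0,-0.16],
  ],
  grip=[0,0,0,0,0,0,0,0,0,0],
)

```text
clock: 21.18
tool_pos: [0.4413, 0.0015, 0.2025]
eef_rot: [0.067, 0.998, 0.0, 0.002]
contact_force: [0.3, 0.0, 0.3]
opening: 0.997
finger_force: 0.0
```

```bash
python3 - <<'E'
from h import *
goal(-.1,.05,.042,0)
im=snap('top','t5.png')[120:265,250:435,::-1]
cv2.imwrite('pics/t5c.png',cv2.resize(im,None,fx=4.1,fy=4.1,interpolation=cv2.INTER_CUBIC))
E
```

```text
now board [-0.1615  0.0487] z 0.2025 t 21.175
world [ 0.502 -0.005  0.042] turn [0.0011 0.003  0.0022] tr [-0.061   0.001   0.1606]
```

View pics/t5c.png

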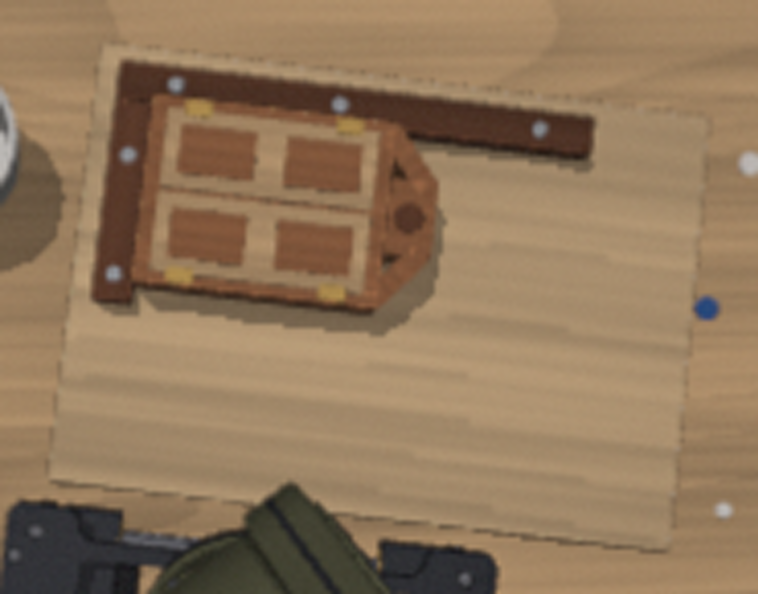

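The case is tucked into the corner. Its foot edge at (153,97)–(133,280) lies along the short stop, its long side lies along the long stop, and the gripper is clear. One numeric check before handing in.

```bash
python3 - <<'E'
from h import *
np.set_printoptions(precision=4,suppress=True)
g=lambda u,v,z: ray('top',250+(u+.5)/4.1-.5,120+(v+.5)/4.1-.5,z)
C=[g(*p,.060) for p in [(154,95),(133,281),(396,126),(375,310),(438,183),(434,256)]]
tc,pc,e=fit([(.05,.065),(-.05,.065),(.05,-.065),(-.05,-.065),(.02,-.09),(-.02,-.09)],C);print(tc-TH,QB.T@(pc-T),e)
# same-pixel comparison: predicted seated outline
s=[(.08,.12),(-.02,.12),(.08,-.01),(-.02,-.01),(.05,-.035),(.01,-.035)]
print(((proj('top',[np.r_[T+QB@p,.060] for p in s])-[250,120]+.5)*4.1-.5).round(0))
for n in ['side_mid','foot_mid','gable_mid']:
    print(n,[(QB.T@(d['position'][:2]-T)).round(4) for d in models.place_of('top',n)])
E
```

```text
0.006907942394620392 [0.0304 0.0555] [[-0.0004 -0.0006]
 [ 0.0006 -0.0012]
 [-0.0019  0.001 ]
 [ 0.      0.0017]
 [ 0.0003  0.0005]
 [ 0.0014 -0.0014]]
[[155.  94.]
 [131. 282.]
 [399. 124.]
 [378. 312.]
 [440. 186.]
 [432. 261.]]
side_mid [array([-0.2522, -0.1627]), array([-0.1761,  0.2737])]
foot_mid [array([0.2028, 0.1787])]
gable_mid [array([0.2989, 0.0599]), array([-0.2557, -0.2605]), array([-0.2424,  0.1981]), array([ 0.0326, -0.032 ])]
```

The fit puts the case at (30.4, 55.5) mm and 0.007 rad, against (30, 55) mm when seated.

```bash
python3 -c "
from h import *
print(r.finish_job())"
```

```text
the job is handed in; nothing more can be done
None
```

The job is handed in: by my last camera fit the wooden case sits in the corner within about 1 mm of both stops and 0.007 rad of square, with the arm clear and the tub, figure and glue untouched, but the judge returned no verdict.

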